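Put away the empty tube racks

TASK

Clear the empty tube racks from the bench for their next use: on the black tray build one stack with the blue rack at the bottom, the yellow rack on it and the green rack on top, and put the red rack by itself on the grey steel tray for the steriliser. Every rack must stand upright, lengthwise between the tray's lips, centred and squarely in line with the tray or rack beneath it, and be let go. Leave the pink rack of full tubes and the two bottles where they are.

Things in the scene. Friction and masses are not known exactly. Their poses are not given: they have to be found in the camera images.
- rack_blue_mid (a point): dark-blue plastic tube rack, empty and loose: a solid-sided block 96 long (x) x 54 wide (y) x 44 high (z) mm with flat top and underside, about 60 to 130 g, a grid of 6 x 3 dark square wells on top (taken as flat: nothing enters them). It stands upright on the bench; the point is its centre, 22 mm above its underside. x runs along its length, y across it, z up.
- rack_yellow_mid (a point): yellow plastic tube rack, empty and loose: a solid-sided block 96 long (x) x 54 wide (y) x 44 high (z) mm with flat top and underside, about 60 to 130 g, a grid of 6 x 3 dark square wells on top (taken as flat: nothing enters them). It stands upright on the bench; the point is its centre, 22 mm above its underside. x runs along its length, y across it, z up.
- rack_green_mid (a point): green plastic tube rack, empty and loose: a solid-sided block 96 long (x) x 54 wide (y) x 44 high (z) mm with flat top and underside, about 60 to 130 g, a grid of 6 x 3 dark square wells on top (taken as flat: nothing enters them). It stands upright on the bench; the point is its centre, 22 mm above its underside. x runs along its length, y across it, z up.
- rack_red_mid (a point): red plastic tube rack, empty and loose: a solid-sided block 96 long (x) x 54 wide (y) x 44 high (z) mm with flat top and underside, about 60 to 130 g, a grid of 6 x 3 dark square wells on top (taken as flat: nothing enters them). It stands upright on the bench; the point is its centre, 22 mm above its underside. x runs along its length, y across it, z up.
- tray_black_floor (a point): black plastic tray fixed to the bench: a flat plate 128 long (x) x 70 wide (y) mm, 6 mm thick, with a low lip 4 mm thick along each short end, rising 12 mm above the bench (6 mm above the plate); the long sides are open. Between the lips there are 120 mm. The point is the centre of the plate's upper face, 6 mm above the bench. x runs along its length, z up.
- tray_steel_floor (a point): mid-grey steel tray fixed to the bench: a flat plate 128 long (x) x 70 wide (y) mm, 6 mm thick, with a low lip 4 mm thick along each short end, rising 12 mm above the bench (6 mm above the plate); the long sides are open. Between the lips there are 120 mm. The point is the centre of the plate's upper face, 6 mm above the bench. x runs along its length, z up.
- tube_rack_mid (a point): Bystander: low pink rack holding 18 small full tubes with white caps, loose, 100 (x) x 56 (y) mm, 26 mm high, 40 mm high over the caps; the point is at its centre, 20 mm above the bench. Not to be disturbed.
- amber_bottle: Bystander: amber bottle with black cap and blank label, loose, 64 mm diameter, 110 mm high; origin at the centre of its underside. Not to be disturbed.
- wash_bottle: Bystander: white bottle with blue cap, loose, 60 mm diameter, 100 mm high; origin at the centre of its underside. Not to be disturbed.

How it is judged:
At the end, for the whole second after the job is handed in: Blue on the black tray, yellow on blue, green on yellow, red on the grey steel tray: each centred within 12 mm on what is beneath it, long axes in line within 0.2 rad, height right within 4 mm, upright within 0.08 rad; all released and at rest (horizontal distance between rack_blue_mid and tray_black_floor below 0.012 m and angle between the x axis of rack_blue_mid and the x axis of tray_black_floor, either way round below 0.2 rad and z of rack_blue_mid in the frame of tray_black_floor between 0.018 and 0.026 m and horizontal distance between rack_yellow_mid and rack_blue_mid below 0.012 m and angle between the x axis of rack_yellow_mid and the x axis of rack_blue_mid, either way round below 0.2 rad and z of rack_yellow_mid in the frame of rack_blue_mid between 0.04 and 0.048 m and horizontal distance between rack_green_mid and rack_yellow_mid below 0.012 m and angle between the x axis of rack_green_mid and the x axis of rack_yellow_mid, either way round below 0.2 rad and z of rack_green_mid in the frame of rack_yellow_mid between 0.04 and 0.048 m and horizontal distance between rack_red_mid and tray_steel_floor below 0.012 m and angle between the x axis of rack_red_mid and the x axis of tray_steel_floor, either way round below 0.2 rad and z of rack_red_mid in the frame of tray_steel_floor between 0.018 and 0.026 m and angle between each of rack_blue_mid, rack_yellow_mid, rack_green_mid, rack_red_mid's own z axis and vertical below 0.08 rad and linear speed of each of rack_blue, rack_yellow, rack_green, rack_red below 0.01 m/s and angular speed of each of rack_blue, rack_yellow, rack_green, rack_red below 0.1 rad/s and contact force between each of rack_blue, rack_yellow, rack_green, rack_red and the fingers below 0.05 N); the robot touches nothing.
It fails at once if The pink tube rack was moved by more than 15 mm or tipped (distance of tube_rack_mid from where it was at the start of the episode above 0.015 m or angle between tube_rack_mid's own z axis and vertical above 0.3 rad).
It fails at once if The amber bottle was moved by more than 15 mm or tipped (distance of amber_bottle from where it was at the start of the episode above 0.015 m or angle between amber_bottle's own z axis and vertical above 0.3 rad).
It fails at once if The white bottle was moved by more than 15 mm or tipped (distance of wash_bottle from where it was at the start of the episode above 0.015 m or angle between wash_bottle's own z axis and vertical above 0.3 rad).
It also fails if it takes over 109 s, if anything falls off the work surface, if the arm or the gripper's body presses on something with over 40 N, if the wrist force passes 120 N, or if a joint passes its speed limit or range.

ROBOT

A 7-joint arm with a two-finger parallel gripper is mounted at the origin on the work surface. World frame = base frame: x ahead of the robot, y to its left, z up, the work surface at z = 0. Lengths are in m, angles in rad, forces in N, time in s.
With the tool pointing down it reaches from about 0.35 to 0.775 m from the base axis. Payload 3.1 kg.
Tool frame: the origin (TCP) lies at the very end of the fingers, on their centre line; the grasp point (between the pads) lies 19 mm behind it; z points along the fingers, y is the direction in which the jaws open and shut (so a half turn about z gives the same grasp; the last joint's range is limited). The gripper opens to 85 mm and grips with 20 to 120 N. Pads are 22 mm wide; open, the fingers measure 114 mm over their backs; the gripper's body (76 mm by 85 mm) begins 54 mm behind the grasp point. The pads swing forward as they close: fully open they stand 13 mm farther back than shut.
Start: joints at [-1.201, 0.311, 0.014, 1.512, -0.004, 1.319, -0.027], TCP at [0.22, 0.504, 0.231] pointing down, gripper open.
Joint ranges: [-2.7, 2.7], [-0.3, 1.91], [-1.27, 1.3], [0.12, 2.57], [-1.44, 4.58], [0.2, 2.03], [-3.05, 3.05]. Speed limits (rad/s): [2.79, 2.79, 3.14, 3.14, 3.14, 3.14, 3.14].

INTERFACE

Orientations are given as a unit quaternion [x, y, z, w].
In Python, from workcell import robot, capture, camera_params, ticket gives the robot as it stands. The module is installed in compiled form; this text tells all that it offers.
- The arm moves only by the shell command python3 -m jog 'ROWS'. ROWS is JSON, a list of rows, each a list of 7 numbers: the shift along the tool's x, y, z in mm, then the turn, a rotation vector about the tool's x, y, z in degrees, then the closure, from 0 (fully open) to 1 (shut). A call has exactly 10 rows; each row shifts and turns the commanded pose from where the row before left it, along the tool's axes as they then stand; what a row does not reach is not made up. A row lasts 1/10 s, in which the tool goes at most 50 mm and 8.59 degrees, less where a joint would pass 70% of its speed; a pose out of reach is approached as far as the arm can. A call is refused whole if a number of a shift passes 50 or a number of a turn 8.59, either way. A call with a gripper value outside its range is refused whole. The fingers move at their own pace and stop on an object; the grip force is fixed at half the most. Time passes only in rows, so rows that do not move let the fingers close, or fill a call up. It gives the time, the measured TCP pose, the force and the opening at its end, in the units of the state.
- robot.get_obs(): the state, without advancing time (a new reading comes with each control period).
- capture(name): name is "scene" or "top" or "wrist"; returns (picture, depth): 420x560x3 uint8, red, green, blue; 420x560 float32, m along the optical axis (not along the pixel's ray), 0 where there is no reading.
- camera_params(name): a dict with "K" (3x3 intrinsics, pixels), "world_from_camera" (4x4, takes a point from camera to world coordinates). Camera axes: x right, y down, z forward; pixel columns grow to the right and rows downward; lengths in m; the calibration is good to about 2 mm. The wrist camera is an equidistant fisheye: a pixel r from the principal point sees the ray r / f radians off the axis. A picture is of the moment at which its call begins: read the wrist's pose just before it. camera_params takes no time and is no camera call; for the wrist camera it gives the pose at the moment of the call.
- ticket.finish_job(): hands the job in, once; it reports no verdict.
The state is a dict: "clock": time; "joint_positions": joint angles; "qvel": joint speeds; "effort": joint torques, N m; "eef_pos": TCP position; "ee_rot": TCP orientation; "ft_force": force on the tool from outside, world axes, zero at the start; "torque": the same for the moment, N m; "width": finger opening in m.
Only numpy, scipy, OpenCV 4.12 (cv2) and the standard library are available. Lean on these libraries where they do the work, as an engineer would, in place of code of your own. Each camera call takes 0.05 s, during which the arm holds its last target.

## Working session

There is one attempt and no reset: what is moved stays moved. The work goes in short steps, Python scripts to look and compute and a shell command to move; the robot and the scene stay as the last step left them, time stands still between calls to the robot, and variables do not carry over. Pictures are saved under pics/ and viewed, and the job is handed in when it is done.

```bash
mkdir -p pics; ls; python3 - <<'E'
from workcell import robot, capture, camera_params
import cv2,numpy as np
np.set_printoptions(precision=4,suppress=True)
print(robot.get_obs())
for n in ["scene","top"]:
    im,d=capture(n); cv2.imwrite(f"pics/{n}0.png",im[:,:,::-1]); np.save(f"pics/{n}0.npy",d)
    p=camera_params(n);print(n,p)
E
```

```text
pics
{'clock': 0.0, 'joint_positions': array([-1.2007,  0.3117,  0.014 ,  1.5131, -0.0044,  1.3192, -0.0272]), 'qvel': array([-0.0016, -0.0001, -0.0003, -0.0008, -0.0014,  0.0002, -0.0001]), 'effort': array([  0.    , -37.9912,   0.146 , -23.0589,   0.0122,   0.0136,
         0.    ]), 'eef_pos': array([0.2198, 0.5034, 0.2302]), 'ee_rot': array([ 0.2044,  0.9789, -0.0012, -0.0002]), 'ft_force': array([ 0.6145, -0.7356, -0.1008]), 'torque': array([-0.0278,  0.0385, -0.0351]), 'width': 0.0852337309616981}
scene {'K': array([[478.5746,   0.    , 277.579 ],
       [  0.    , 478.5746, 207.4508],
       [  0.    ,   0.    ,   1.    ]]), 'world_from_camera': array([[-0.3682,  0.7684, -0.5235,  1.2354],
       [ 0.9296,  0.3136, -0.1935,  0.2163],
       [ 0.0155, -0.5579, -0.8297,  1.0514],
       [ 0.    ,  0.    ,  0.    ,  1.    ]])}
top {'K': array([[400.0056,   0.    , 285.9012],
       [  0.    , 400.0056, 209.0566],
       [  0.    ,   0.    ,   1.    ]]), 'world_from_camera': array([[ 0.0085, -0.9926,  0.1212,  0.4991],
       [-0.9999, -0.0095, -0.0077,  0.006 ],
       [ 0.0088, -0.1211, -0.9926,  1.0022],
       [ 0.    ,  0.    ,  0.    ,  1.    ]])}
```

View pics/scene0.png

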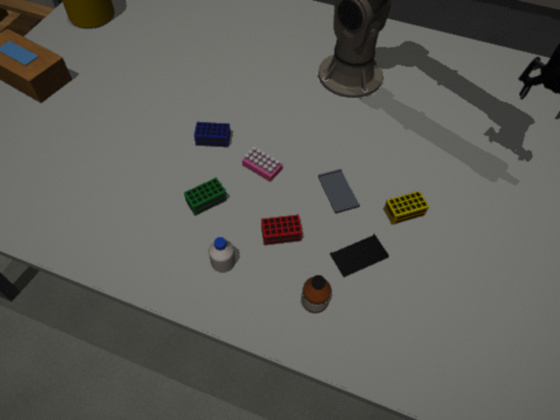

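View pics/top0.png

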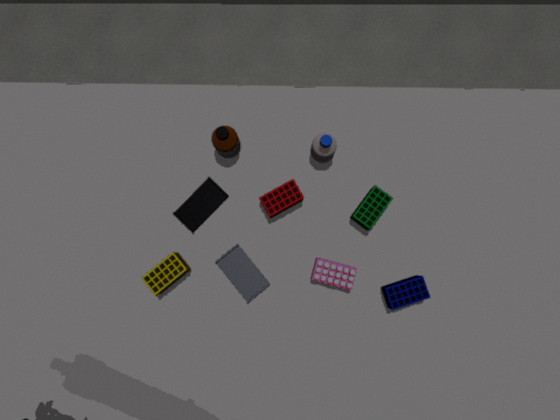

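Both views show all four racks: in the top view blue (405,292), green (371,208), red (281,198) and yellow (165,273). The trays are black at (201,205) and steel at (242,273). Next I'll turn these into world poses.

```bash
cat > h.py <<'E'
from workcell import robot, capture, camera_params
import cv2,numpy as np
np.set_printoptions(precision=4,suppress=True)
def world(n,d,p=None):
    p=p or camera_params(n);K=p["K"];T=p["world_from_camera"]
    v,u=np.mgrid[:d.shape[0],:d.shape[1]]
    c=np.stack([(u-K[0,2])/K[0,0]*d,(v-K[1,2])/K[1,1]*d,d],-1)
    return c@T[:3,:3].T+T[:3,3]
def mask(im,c):
    h=cv2.cvtColor(im,cv2.COLOR_RGB2HSV);H,S,V=[h[...,i].astype(int) for i in range(3)]
    r={'blue':(105,135),'yellow':(24,35),'green':(45,80),'red':(0,6)}[c]
    return (H>=r[0])&(H<=r[1])&(S>150)&(V>40)
def rect(P):
    r=cv2.minAreaRect((P[:,:2]*1000).astype(np.float32));(c,s,a)=r
    if s[0]<s[1]: a+=90
    a=(a+90)%180-90
    return np.round(c,1),np.round(sorted(s),1),round(a,1)
E
python3 - <<'E'
from h import *
im=cv2.imread('pics/top0.png')[:,:,::-1].copy();d=np.load('pics/top0.npy');W=world("top",d)
# table check
print("table z",np.median(W[300:360,250:350,2]), [W[y,x] for y,x in((340,300),(120,280),(230,450),(230,120))])
ws=im.copy()
seeds={'blue':(405,292),'green':(371,208),'red':(281,198),'yellow':(165,273),'pink':(334,274)}
for k,(u,v) in seeds.items():
    m=np.zeros(d.shape,bool);m[v-32:v+33,u-32:u+33]=1
    z=W[...,2]; zz=np.percentile(z[m],98)
    m&=(z>zz-.006)
    n,l,st,ce=cv2.connectedComponentsWithStats(m.astype(np.uint8));j=l[v,u] or 1+np.argmax(st[1:,4]);m=l==j
    print(k,m.sum(),np.median(z[m]),rect(W[m]))
for k,(u,v) in {'black':(201,205),'steel':(242,273)}.items():
    m=np.zeros(d.shape,bool);m[v-35:v+36,u-35:u+36]=1;z=W[...,2];m&=(z>.003)&(z<.03)
    n,l,st,ce=cv2.connectedComponentsWithStats(m.astype(np.uint8));m=l==l[v,u]
    print(k,m.sum(),np.median(z[m]),rect(W[m]))
cv2.imwrite('pics/topc.png',cv2.resize(im[120:320,130:440],None,fx=2.5,fy=2.5,interpolation=cv2.INTER_CUBIC)[:,:,::-1])
for k,(u,v) in {'amber':(225,136),'wash':(325,145)}.items():
    m=np.zeros(d.shape,bool);m[v-30:v+30,u-30:u+30]=1;m&=W[...,2]>.02
    print(k,W[m][:,:2].min(0),W[m][:,:2].max(0))
E
```

```text
table z 0.0005750276839099344 [array([ 0.3016, -0.0387,  0.0005]), array([ 0.8543,  0.0156, -0.0006]), array([ 0.5723, -0.4154, -0.0002]), array([ 0.5648,  0.4131, -0.0018])]
blue 921 0.044652059279330136 (array([ 435.4, -164.7]), array([ 85.3, 354.2]), 83.1)
green 855 0.04453674048996992 (array([ 563. , -133.9]), array([ 73.7, 298.6]), -51.6)
red 861 0.04463069482596105 (array([596.2,  -8.5]), array([100.7, 168.5]), 22.3)
yellow 931 0.044741665011795995 (array([492. , 176.8]), array([ 84.3, 331.4]), -73.4)
pink 24 0.03983694627259621 (array([489.3, -64.9]), array([ 12. , 142.6]), 77.3)
black 1430 0.00672087262497173 (array([630. , 211.4]), array([ 77.1, 143.6]), -42.4)
steel 1499 0.0067647684551235265 (array([459.8, 107.4]), array([ 82.2, 133.2]), 42.1)
amber [0.4991 0.006 ] [0.8133 0.1799]
wash [ 0.4991 -0.1186] [0.7985 0.006 ]
```

View pics/topc.png

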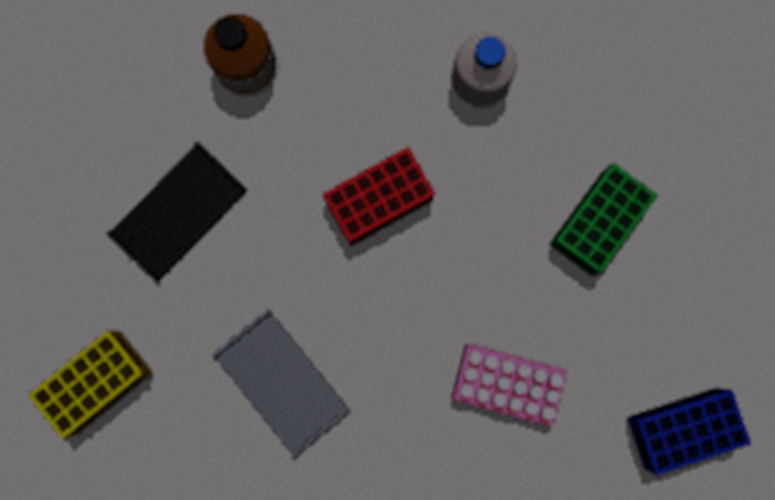

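```bash
cat >> h.py <<'E'
from scipy.optimize import minimize
def blob(W,d,uv,zlo,zhi,win=36):
    u,v=uv;m=np.zeros(d.shape,bool);m[max(v-win,0):v+win+1,max(u-win,0):u+win+1]=1
    m&=(d>0)&(W[...,2]>zlo)&(W[...,2]<zhi)
    n,l,st,ce=cv2.connectedComponentsWithStats(m.astype(np.uint8))
    j=l[v,u] or 1+np.argmax(st[1:,4]);return l==j
def fit(P,L,B):
    # rectangle LxB of best overlap (mm): penalise points outside, centre by second moments start
    P=P[:,:2]*1000;c=P.mean(0);e,V=np.linalg.eigh(np.cov((P-c).T));a=np.arctan2(V[1,1],V[0,1])
    def f(q):
        D=P-q[:2];x=D@[np.cos(q[2]),np.sin(q[2])];y=D@[-np.sin(q[2]),np.cos(q[2])]
        return (np.maximum(abs(x)-q[3]/2,0)+np.maximum(abs(y)-q[4]/2,0)).sum()*1.0+ q[3]*q[4]/(L*B)*len(P)*.4
    r=minimize(f,[*c,a,L,B],method='Nelder-Mead',options=dict(maxiter=6000,maxfev=6000,xatol=.01,fatol=.01,initial_simplex=np.array([*c,a,L,B])+np.vstack([np.zeros(5),np.diag([4,4,.05,4,4])])))
    q=r.x;return dict(xy=np.round(q[:2],1),deg=round((np.degrees(q[2])+90)%180-90,1),LB=np.round(q[3:],1),mean=np.round(c,1),rect=rect(P/1000))
E
python3 - <<'E'
from h import *
im=cv2.imread('pics/top0.png')[:,:,::-1].copy();d=np.load('pics/top0.npy');W=world("top",d)
seeds={'blue':(405,292),'green':(371,208),'red':(281,198),'yellow':(165,273),'pink':(334,274)}
for k,uv in seeds.items():
    m=blob(W,d,uv,.036 if k!='pink' else .015,.06)
    print(k,m.sum(),np.median(W[m][:,2]),fit(W[m],96,54))
for k,uv in {'black':(201,205),'steel':(242,273)}.items():
    m=blob(W,d,uv,.0035,.03);print(k,m.sum(),fit(W[m],128,70))
for k,(u,v) in {'amber':(225,136),'wash':(325,145)}.items():
    m=blob(W,d,(u,v),.02,.2);print(k,W[m][:,:2].min(0),W[m][:,:2].max(0))
E
```

```text
blue 968 0.0445263075781408 {'xy': array([ 419.8, -288.1]), 'deg': np.float64(-71.8), 'LB': array([95.2, 53.4]), 'mean': array([ 419.9, -287.3]), 'rect': (array([ 419.7, -287.9]), array([54.5, 96.2]), -71.8)}
green 887 0.0444199572444427 {'xy': array([ 623.2, -209.3]), 'deg': np.float64(-36.5), 'LB': array([95.2, 53.3]), 'mean': array([ 622.4, -208.6]), 'rect': (array([ 623. , -209.4]), array([54.2, 96.7]), -36.6)}
red 883 0.044559245828136196 {'xy': array([643.9,  11.4]), 'deg': np.float64(-60.1), 'LB': array([95.4, 53.6]), 'mean': array([643.4,  11.4]), 'rect': (array([644. ,  11.3]), array([54.5, 96.1]), -60.2)}
yellow 962 0.04462467841657258 {'xy': array([459.6, 286.3]), 'deg': np.float64(-49.9), 'LB': array([95.7, 53.4]), 'mean': array([459.7, 285.7]), 'rect': (array([459.3, 286.7]), array([54.3, 97.2]), -50.0)}
pink 971 0.02819498496945294 {'xy': array([ 461.5, -116.8]), 'deg': np.float64(75.4), 'LB': array([99.5, 55.1]), 'mean': array([ 461.8, -115.8]), 'rect': (array([ 461.6, -117.1]), array([ 55.8, 100.8]), 75.4)}
black 1386 {'xy': array([630.7, 212.3]), 'deg': np.float64(-43.1), 'LB': array([129.6,  69.4]), 'mean': array([629.2, 213.2]), 'rect': (array([631.2, 211. ]), array([ 75.7, 141.3]), -42.3)}
steel 1464 {'xy': array([461.5, 105.4]), 'deg': np.float64(39.7), 'LB': array([128.1,  69.4]), 'mean': array([461.2, 105.3]), 'rect': (array([463.3, 104.3]), array([ 75. , 132.3]), 40.3)}
amber [0.7501 0.1175] [0.8133 0.1799]
wash [ 0.7407 -0.1186] [ 0.7985 -0.0612]
```

```bash
cat >> h.py <<'E'
from scipy.spatial.transform import Rotation as Ro
def go(x,y,z,deg):
    o=robot.get_obs();R=Ro.from_quat(o['ee_rot']);p=o['eef_pos']*1000
    def targ(d):
        a=np.radians(d);X=np.array([np.cos(a),np.sin(a),0]);Z=np.array([0,0,-1.]);return Ro.from_matrix(np.stack([X,np.cross(Z,X),Z],1))
    base=np.degrees(np.arctan2(y,x))+90
    d=deg
    while d-base>90:d-=180
    while d-base<-90:d+=180
    T=targ(d);D=np.array([x,y,z])-p
    print('t %.2f'%o['clock'],'tcp',p.round(1),'w %.1f'%(o['width']*1000),'F',o['ft_force'].round(1),'q',o['joint_positions'].round(2))
    print('  now-axes shift',R.inv().apply(D).round(1),'| final-axes',T.inv().apply(D).round(1),'| turn',np.degrees((R.inv()*T).as_rotvec()).round(1))
B=dict(red=(643.9,11.4,-60.1),blue=(419.8,-288.1,-71.8),green=(623.2,-209.3,-36.5),yellow=(459.6,286.3,-49.9),black=(630.7,212.3,-43.1),steel=(461.5,105.4,39.7))
def g(n,z): x,y,a=B[n];go(x,y,z,a)
E
python3 -c "
from h import *;g('red',180)"
```

```text
t 0.10 tcp [219.9 503.5 230.3] w 85.1 F [ 0.  -0.4  0.5] q [-1.2   0.31  0.01  1.51 -0.    1.32 -0.03]
  now-axes shift [-585.5 -281.2   50.9] | final-axes [-637.9  122.3   50.3] | turn [-0.1  0.  36.5]
```

```bash
python3 -m jog '[[-25,-12,0,0,0,0,0],[-40,-19,0,0,0,0,0],[-44,-21,0,0,0,0,0],[-44,-21,0,0,0,0,0],[-44,-21,0,0,0,0,0],[-44,-21,0,0,0,0,0],[-44,-21,0,0,0,0,0],[-44,-21,0,0,0,0,0],[-44,-21,0,0,0,0,0],[-44,-21,0,0,0,0,0]]'
python3 -c "
from h import *;g('red',100)"
```

```text
clock: 1.1
eef_pos: [0.5233, 0.1532, 0.231]
ee_rot: [0.204, 0.979, -0.0, -0.0]
ft_force: [1.1, 0.1, 1.1]
width: 0.0855
t 1.10 tcp [523.3 153.2 231. ] w 85.5 F [1.1 0.1 1.1] q [-0.55  0.31  0.3   1.53 -0.09  1.32  0.93]
  now-axes shift [-167.3  -81.7  130.9] | final-axes [-183.1   33.9  131. ] | turn [-0.  -0.  36.5]
```

```bash
python3 -m jog '[[-40,-20,0,0,0,0,0],[-40,-20,0,0,0,0,0],[-40,-20,0,0,0,0,0],[-30,-14,10,0,0,0,0],[-17.3,-7.7,20,0,0,0,0],[0,0,20,0,0,7.3,0],[0,0,20,0,0,7.3,0],[0,0,20,0,0,7.3,0],[0,0,20,0,0,7.3,0],[0,0,20,0,0,7.3,0]]'
python3 -c "
from h import *;g('red',10)
im,d=capture('wrist');cv2.imwrite('pics/w1.png',im[:,:,::-1])"
```

```text
clock: 2.1
eef_pos: [0.6427, 0.0131, 0.0998]
ee_rot: [0.503, 0.864, -0.0, -0.001]
ft_force: [-0.3, -0.0, -0.0]
width: 0.0856
t 2.10 tcp [642.7  13.1  99.8] w 85.6 F [-0.3 -0.  -0. ] q [-0.34  0.63  0.47  1.43 -0.3   1.16  0.69]
  now-axes shift [-2.1  0.3 89.8] | final-axes [-2.1  0.2 89.8] | turn [-0.1 -0.  -0.3]
```

View pics/w1.png

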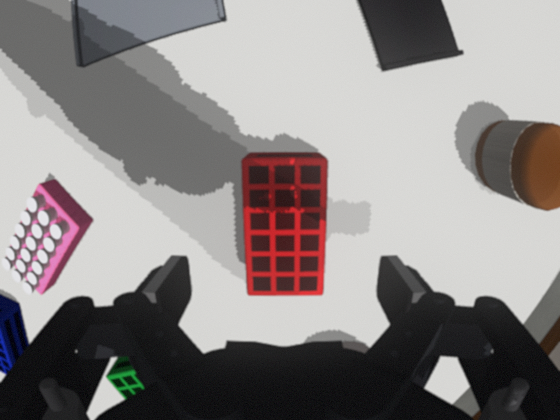

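The wrist view shows the red rack at columns 245-325, centred between the fingertips at 187 and 379 and square to them. I'll descend and grip.

```bash
python3 -m jog '[[-2,0.2,15,0,0,-0.3,0],[0,0,20,0,0,0,0],[0,0,20,0,0,0,0],[0,0,15,0,0,0,0],[0,0,12,0,0,0,0],[0,0,7.8,0,0,0,0],[0,0,0,0,0,0,0.3],[0,0,0,0,0,0,1],[0,0,0,0,0,0,1],[0,0,0,0,0,0,1]]'
python3 -m jog '[[0,0,0,0,0,0,1],[0,0,0,0,0,0,1],[0,0,0,0,0,0,1],[0,0,-10,0,0,0,1],[0,0,-20,0,0,0,1],[0,0,-30,0,0,0,1],[0,0,-30,0,0,0,1],[0,0,0,0,0,0,1],[0,0,0,0,0,0,1],[0,0,0,0,0,0,1]]'
python3 -c "
from h import *;g('steel',100)
im,d=capture('wrist');cv2.imwrite('pics/w2.png',im[:,:,::-1])"
```

```text
clock: 3.15
eef_pos: [0.6454, 0.0113, 0.0126]
ee_rot: [0.498, 0.867, 0.001, 0.001]
ft_force: [-0.6, -0.6, 2.0]
width: 0.0532
clock: 4.15
eef_pos: [0.6428, 0.0117, 0.0997]
ee_rot: [0.498, 0.867, -0.001, -0.002]
ft_force: [-0.6, 0.7, -0.7]
width: 0.0527
t 4.15 tcp [642.8  11.7  99.7] w 52.7 F [-0.6  0.7 -0.7] q [-0.34  0.63  0.47  1.43 -0.29  1.16  0.7 ]
  now-axes shift [ 172.3 -109.5    0.4] | final-axes [ -79.6 -188.    -0.3] | turn [-0.2  0.  80.5]
```

View pics/w2.png

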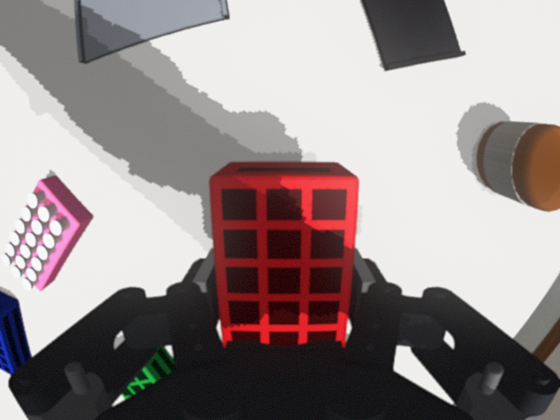

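```bash
python3 -m jog '[[20,-13,0,0,0,0,1],[30,-19,0,0,0,0,1],[30,-19,0,0,0,0,1],[30,-19,0,0,0,0,1],[30,-19,0,0,0,0,1],[20,-13,0,0,0,0,1],[12,-8,0,0,0,4,1],[0,0,0,0,0,8,1],[0,0,0,0,0,8,1],[0,0,0,0,0,8,1]]'
python3 -m jog '[[0,0,0,0,0,8,1],[0,0,0,0,0,8,1],[0,0,0,0,0,8,1],[0,0,0,0,0,8,1],[0,0,0,0,0,8,1],[0,0,0,0,0,8,1],[0,0,10,0,0,4.5,1],[0,0,20,0,0,0,1],[0,0,10,0,0,0,1],[0,0,0,0,0,0,1]]'
python3 -c "
from h import *;g('steel',20)
im,d=capture('wrist');cv2.imwrite('pics/w3.png',im[:,:,::-1])"
```

```text
clock: 5.2
eef_pos: [0.4615, 0.1046, 0.1004]
ee_rot: [0.695, 0.719, -0.001, -0.001]
ft_force: [-0.5, -0.4, -1.8]
width: 0.0532
clock: 6.2
eef_pos: [0.4605, 0.1042, 0.0595]
ee_rot: [0.941, 0.34, -0.003, 0.0]
ft_force: [-0.2, -0.2, -1.1]
width: 0.053
t 6.20 tcp [460.5 104.2  59.5] w 53.0 F [-0.2 -0.2 -1.1] q [-0.85  0.41  0.74  1.96 -0.35  0.9  -0.81]
  now-axes shift [ 1.7 -0.2 39.5] | final-axes [ 1.5 -0.3 39.5] | turn [-0.1  0.3  0. ]
```

View pics/w3.png

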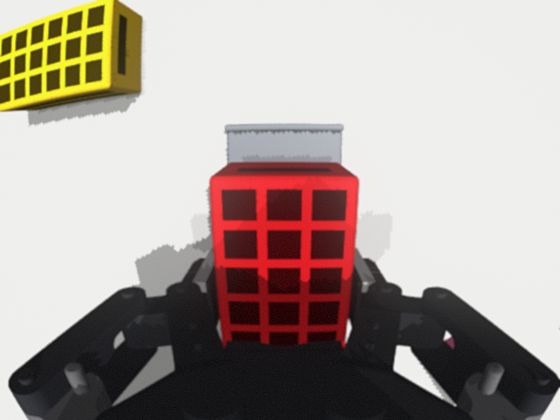

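Seen from the wrist, the red rack (columns 212-358) lies in line with the steel tray (225-344), so I'll lower it.

```bash
python3 -m jog '[[1,0,10,0,0,0,1],[0,0,10,0,0,0,1],[0,0,8,0,0,0,1],[0,0,5,0,0,0,1],[0,0,3,0,0,0,1],[0,0,2,0,0,0,1],[0,0,1,0,0,0,1],[0,0,0,0,0,0,1],[0,0,0,0,0,0,1],[0,0,0,0,0,0,1]]'
python3 -c "
from h import *;g('steel',18)"
```

```text
clock: 7.25
eef_pos: [0.4638, 0.1054, 0.0227]
ee_rot: [0.941, 0.34, 0.0, -0.0]
ft_force: [-0.9, 0.0, -1.2]
width: 0.053
t 7.25 tcp [463.8 105.4  22.7] w 53.0 F [-0.9  0.  -1.2] q [-0.81  0.47  0.7   1.99 -0.41  0.82 -0.75]
  now-axes shift [-1.7 -1.5  4.7] | final-axes [-1.7 -1.5  4.7] | turn [ 0. -0.  0.]
```

```bash
python3 -m jog '[[-1.5,-1,1,0,0,0,1],[0,0,1,0,0,0,1],[0,0,1,0,0,0,1],[0,0,1,0,0,0,1],[0,0,0,0,0,0,1],[0,0,0,0,0,0,1],[0,0,0,0,0,0,1],[0,0,0,0,0,0,1],[0,0,0,0,0,0,1],[0,0,0,0,0,0,1]]'
python3 -c "
from h import *;g('steel',18)"
```

```text
clock: 8.25
eef_pos: [0.4618, 0.1051, 0.0185]
ee_rot: [0.941, 0.34, 0.0, 0.0]
ft_force: [-0.0, 0.3, 0.0]
width: 0.0529
t 8.25 tcp [461.8 105.1  18.5] w 52.9 F [-0.   0.3  0. ] q [-0.8   0.47  0.69  2.   -0.41  0.81 -0.75]
  now-axes shift [-0.1 -0.5  0.5] | final-axes [-0.1 -0.5  0.5] | turn [ 0. -0.  0.]
```

```bash
python3 -m jog '[[0,0,0.5,0,0,0,1],[0,0,0.5,0,0,0,1],[0,0,0.5,0,0,0,1],[0,0,0.5,0,0,0,1],[0,0,0,0,0,0,1],[0,0,0,0,0,0,1],[0,0,0,0,0,0,1],[0,0,0,0,0,0,1],[0,0,0,0,0,0,1],[0,0,0,0,0,0,1]]'

```

```text
clock: 9.25
eef_pos: [0.4619, 0.1051, 0.0185]
ee_rot: [0.941, 0.34, 0.0, -0.001]
ft_force: [-6.7, -0.7, 20.0]
width: 0.0531
```

Contact shows as 20 N upward at TCP z 18.5 mm. I'll relieve the force, open and lift.

```bash
python3 -m jog '[[0,0,-1.5,0,0,0,1],[0,0,0,0,0,0,0.5],[0,0,0,0,0,0,0],[0,0,0,0,0,0,0],[0,0,0,0,0,0,0],[0,0,0,0,0,0,0],[0,0,-15,0,0,0,0],[0,0,-30,0,0,0,0],[0,0,-40,0,0,0,0],[0,0,-40,0,0,0,0]]'
python3 -c "
from h import *;g('blue',120)
B['blue'];d=capture('top')[1];W=world('top',d)
print(fit(W[blob(W,d,(242,265),.042,.07)],96,54))"
```

```text
clock: 10.25
eef_pos: [0.4612, 0.1048, 0.1439]
ee_rot: [0.941, 0.339, -0.001, 0.0]
ft_force: [1.0, 0.5, -0.6]
width: 0.0851
t 10.25 tcp [461.2 104.8 143.9] w 85.1 F [ 1.   0.5 -0.6] q [-0.92  0.28  0.81  1.87 -0.23  1.09 -0.91]
  now-axes shift [-282.7  275.9   24.3] | final-axes [-360.3 -162.    23.9] | turn [ -0.1   0.1 -68.5]
{'xy': array([435.6,  77.7]), 'deg': np.float64(-12.9), 'LB': array([59.8, 37.5]), 'mean': array([438.8,  78.5]), 'rect': (array([437.4,  86. ]), array([34. , 54.1]), -49.4)}
```

```bash
python3 -m jog '[[-16,16,0,0,0,0,0],[-32,31,0,0,0,0,0],[-33,32,0,0,0,0,0],[-33,32,0,0,0,0,0],[-33,32,0,0,0,0,0],[-33,32,0,0,0,0,0],[-33,32,0,0,0,0,0],[-33,32,0,0,0,0,0],[-24,24,0,0,0,0,0],[-13,13,0,0,0,0,0]]'
python3 -m jog '[[0,0,0,0,0,-8,0],[0,0,0,0,0,-8,0],[0,0,0,0,0,-8,0],[0,0,0,0,0,-8,0],[0,0,0,0,0,-8,0],[0,0,0,0,0,-8,0],[0,0,5,0,0,-8,0],[0,0,10,0,0,-8,0],[0,0,20,0,0,-4.5,0],[0,0,0,0,0,0,0]]'
python3 -c "
from h import *;g('blue',10)
im,d=capture('wrist');cv2.imwrite('pics/w4.png',im[:,:,::-1])
im,d=capture('top');W=world('top',d)
print(fit(W[blob(W,d,(242,265),.042,.07)],96,54))"
```

```text
clock: 11.3
eef_pos: [0.4188, -0.2922, 0.143]
ee_rot: [0.941, 0.337, -0.001, 0.001]
ft_force: [0.1, -0.4, 0.0]
width: 0.0855
clock: 12.3
eef_pos: [0.4186, -0.2866, 0.1056]
ee_rot: [0.586, 0.81, -0.0, -0.003]
ft_force: [-0.8, -0.5, 0.4]
width: 0.0853
t 12.30 tcp [ 418.6 -286.6  105.6] w 85.3 F [-0.8 -0.5  0.4] q [ 0.07  0.38  0.63  1.82 -0.26  1.03  1.13]
  now-axes shift [-2.3  1.  95.6] | final-axes [-1.8  0.7 95.6] | turn [-0.2 -0.3 -0. ]
{'xy': array([461.3, 105.6]), 'deg': np.float64(39.5), 'LB': array([94.8, 53.3]), 'mean': array([461.3, 105.3]), 'rect': (array([461.3, 105.7]), array([54.3, 95.7]), 39.6)}
```

View pics/w4.png

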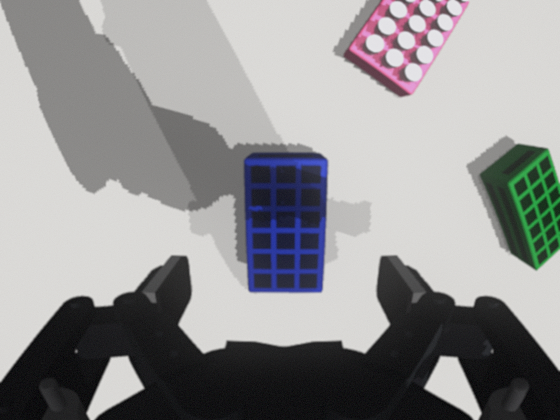

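Red now reads (461.3, 105.6) at 39.5°, against the tray's (461.5, 105.4) at 39.7°, so it is well placed. Blue sits at columns 246-326 between the jaws, and I'll grasp it next.

```bash
python3 -m jog '[[-2,0.8,15,0,0,0,0],[0,0,20,0,0,0,0],[0,0,20,0,0,0,0],[0,0,18,0,0,0,0],[0,0,14,0,0,0,0],[0,0,8.5,0,0,0,0],[0,0,0,0,0,0,0.3],[0,0,0,0,0,0,1],[0,0,0,0,0,0,1],[0,0,0,0,0,0,1]]'
python3 -m jog '[[0,0,0,0,0,0,1],[0,0,0,0,0,0,1],[0,0,0,0,0,0,1],[0,0,-10,0,0,0,1],[0,0,-20,0,0,0,1],[0,0,-30,0,0,0,1],[0,0,-40,0,0,0,1],[0,0,-40,0,0,0,1],[0,0,-10,0,0,0,1],[0,0,0,0,0,0,1]]'
python3 -c "
from h import *;g('black',160)
im,d=capture('wrist');cv2.imwrite('pics/w5.png',im[:,:,::-1])"
```

```text
clock: 13.4
eef_pos: [0.4227, -0.2904, 0.0135]
ee_rot: [0.586, 0.81, 0.0, 0.001]
ft_force: [0.5, 1.0, 2.7]
width: 0.0529
clock: 14.4
eef_pos: [0.4227, -0.2903, 0.1643]
ee_rot: [0.586, 0.81, 0.0, 0.002]
ft_force: [0.3, 0.2, -1.0]
width: 0.0533
t 14.40 tcp [ 422.7 -290.3  164.3] w 53.3 F [ 0.3  0.2 -1. ] q [ 0.05  0.32  0.66  1.74 -0.22  1.15  1.09]
  now-axes shift [412.4 354.7   4.3] | final-axes [191.5 509.1   4.3] | turn [  0.1   0.2 -28.7]
```

View pics/w5.png

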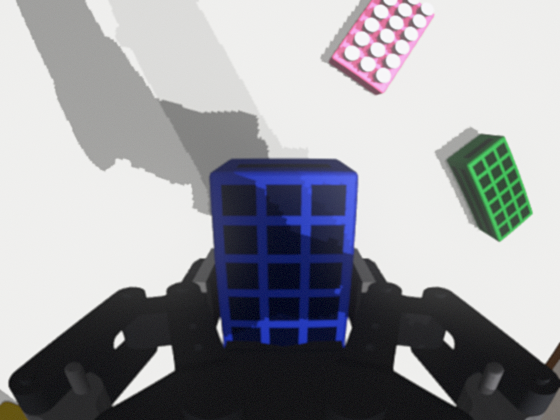

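```bash
python3 -m jog '[[14,12,0,0,0,0,1],[24,21,0,0,0,0,1],[30,26,0,0,0,0,1],[30,26,0,0,0,0,1],[30,26,0,0,0,0,1],[30,26,0,0,0,0,1],[30,26,0,0,0,0,1],[30,26,0,0,0,0,1],[30,26,0,0,0,0,1],[30,26,0,0,0,0,1]]'
python3 -m jog '[[30,26,0,0,0,0,1],[30,26,0,0,0,0,1],[27,23,0,0,0,0,1],[22,19,0,0,0,0,1],[14,12,0,0,0,0,1],[8,7,0,0,0,-5.7,1],[0,0,10,0,0,-8,1],[0,0,20,0,0,-8,1],[0,0,20,0,0,-7,1],[0,0,10,0,0,0,1]]'
python3 -c "
from h import *;x,y,a=B['black'];go(x+2.2,y-2,18,a)
im,d=capture('wrist');cv2.imwrite('pics/w6.png',im[:,:,::-1])"
```

```text
clock: 15.45
eef_pos: [0.5622, 0.0513, 0.1595]
ee_rot: [0.586, 0.81, -0.002, -0.002]
ft_force: [0.3, -0.1, -1.0]
width: 0.0533
clock: 16.45
eef_pos: [0.6268, 0.2086, 0.0971]
ee_rot: [0.367, 0.93, -0.003, -0.004]
ft_force: [-0.6, -0.1, -0.7]
width: 0.0531
t 16.45 tcp [626.8 208.6  97.1] w 53.1 F [-0.6 -0.1 -0.7] q [-0.55  0.65  0.33  1.36 -0.21  1.18  0.62]
  now-axes shift [-3.7  6.  79. ] | final-axes [-3.3  5.4 79.1] | turn [-0.5 -0.3 -0. ]
```

View pics/w6.png

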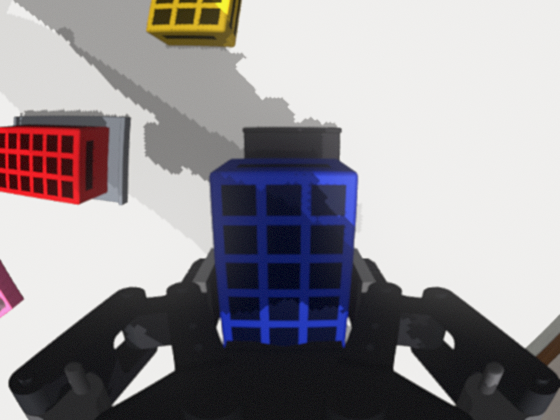

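The tray's far end (columns 244-341) lies to the right of the rack's centre at 284, which fits the computed shift of about +6 mm in tool y.

```bash
python3 -m jog '[[-3.5,5.5,10,0,0,0,1],[0,0,15,0,0,0,1],[0,0,12,0,0,0,1],[0,0,6,0,0,0,1],[0,0,0,0,0,0,1],[0,0,0,0,0,0,1],[0,0,0,0,0,0,1],[0,0,0,0,0,0,1],[0,0,0,0,0,0,1],[0,0,0,0,0,0,1]]'
python3 -c "
from h import *;x,y,a=B['black'];go(x+2.2,y-2,18,a)
im,d=capture('wrist');cv2.imwrite('pics/w7.png',im[:,:,::-1])"
```

```text
clock: 17.5
eef_pos: [0.6367, 0.2111, 0.0599]
ee_rot: [0.367, 0.93, 0.0, 0.0]
ft_force: [-0.1, 1.0, -1.0]
width: 0.0531
t 17.50 tcp [636.7 211.1  59.9] w 53.1 F [-0.1  1.  -1. ] q [-0.54  0.7   0.32  1.37 -0.23  1.1   0.63]
  now-axes shift [ 2.2 -3.3 41.9] | final-axes [ 2.2 -3.2 41.9] | turn [0. 0. 0.]
```

View pics/w7.png

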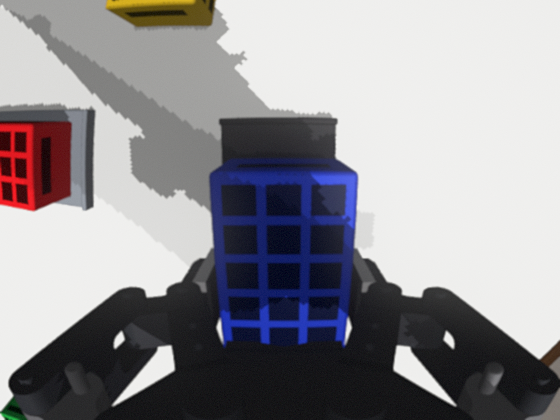

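```bash
python3 -m jog '[[2.2,-3.2,8,0,0,0,1],[0,0,12,0,0,0,1],[0,0,10,0,0,0,1],[0,0,6,0,0,0,1],[0,0,2,0,0,0,1],[0,0,1,0,0,0,1],[0,0,0,0,0,0,1],[0,0,0,0,0,0,1],[0,0,0,0,0,0,1],[0,0,0,0,0,0,1]]'
python3 -c "
from h import *;x,y,a=B['black'];go(x+2.2,y-2,18,a)"
```

```text
clock: 18.55
eef_pos: [0.633, 0.2103, 0.0208]
ee_rot: [0.367, 0.93, 0.0, 0.0]
ft_force: [-0.3, 0.1, -1.0]
width: 0.0531
t 18.55 tcp [633.  210.3  20.8] w 53.1 F [-0.3  0.1 -1. ] q [-0.54  0.73  0.31  1.42 -0.24  1.03  0.64]
  now-axes shift [ 0.1 -0.1  2.8] | final-axes [ 0.1 -0.1  2.8] | turn [0. 0. 0.]
```

```bash
python3 -m jog '[[0,0,0.5,0,0,0,1],[0,0,0.5,0,0,0,1],[0,0,0.5,0,0,0,1],[0,0,0.5,0,0,0,1],[0,0,0,0,0,0,1],[0,0,0,0,0,0,1],[0,0,0,0,0,0,1],[0,0,0,0,0,0,1],[0,0,0,0,0,0,1],[0,0,0,0,0,0,1]]'

```

```text
clock: 19.55
eef_pos: [0.6329, 0.2103, 0.0196]
ee_rot: [0.367, 0.93, 0.0, 0.0]
ft_force: [-3.7, -0.8, 5.9]
width: 0.0531
```

```bash
python3 -m jog '[[0,0,-0.5,0,0,0,1],[0,0,0,0,0,0,0.5],[0,0,0,0,0,0,0],[0,0,0,0,0,0,0],[0,0,0,0,0,0,0],[0,0,0,0,0,0,0],[0,0,-15,0,0,0,0],[0,0,-30,0,0,0,0],[0,0,-40,0,0,0,0],[0,0,-40,0,0,0,0]]'
python3 -c "
from h import *;g('yellow',120)"
```

```text
clock: 20.55
eef_pos: [0.6327, 0.2101, 0.1462]
ee_rot: [0.367, 0.93, 0.0, 0.0]
ft_force: [1.0, -1.2, -0.2]
width: 0.0858
t 20.55 tcp [632.7 210.1 146.2] w 85.8 F [ 1.  -1.2 -0.2] q [-0.55  0.62  0.34  1.29 -0.2   1.27  0.61]
  now-axes shift [178.5 -62.6  26.1] | final-axes [169.8 -83.3  26.2] | turn [0.  0.  6.8]
```

```bash
python3 -m jog '[[18,-6.6,0,0,0,0,0],[30,-10.5,0,0,0,0,0],[36,-12.5,0,0,0,0,0],[36,-12.5,0,0,0,0,0],[30,-10.5,0,0,0,0,0],[18,-6,0,0,0,0,0],[10.5,-4,0,0,0,0,0],[0,0,10,0,0,6.8,0],[0,0,20,0,0,0,0],[0,0,6,0,0,0,0]]'
python3 -m jog '[[0,0,0,0,0,0,0],[0,0,0,0,0,0,0],[0,0,0,0,0,0,0],[0,0,0,0,0,0,0],[0,0,0,0,0,0,0],[0,0,0,0,0,0,0],[0,0,0,0,0,0,0],[0,0,0,0,0,0,0],[0,0,0,0,0,0,0],[0,0,0,0,0,0,0]]'
python3 -c "
from h import *;g('yellow',10)
im,d=capture('wrist');cv2.imwrite('pics/w8.png',im[:,:,::-1])
im,d=capture('top');W=world('top',d);cv2.imwrite('pics/top8.png',im[:,:,::-1])
print(fit(W[blob(W,d,(202,197),.042,.07)],96,54))"
```

```text
clock: 21.55
eef_pos: [0.4594, 0.2854, 0.1071]
ee_rot: [0.422, 0.907, -0.001, -0.0]
ft_force: [-0.9, -0.6, -0.4]
width: 0.0856
clock: 22.55
eef_pos: [0.4597, 0.2865, 0.108]
ee_rot: [0.422, 0.907, 0.0, -0.0]
ft_force: [-0.9, 0.1, 0.4]
width: 0.0855
t 22.55 tcp [459.7 286.5 108. ] w 85.5 F [-0.9  0.1  0.4] q [-0.84  0.41  0.33  1.72 -0.15  1.04  0.24]
  now-axes shift [-0.1 -0.2 98. ] | final-axes [-0.1 -0.2 98. ] | turn [ 0. -0.  0.]
{'xy': array([631. , 211.1]), 'deg': np.float64(-43.0), 'LB': array([95.6, 52.6]), 'mean': array([630.6, 210.6]), 'rect': (array([631.1, 211.2]), array([53.3, 96.1]), -43.2)}
```

View pics/w8.png

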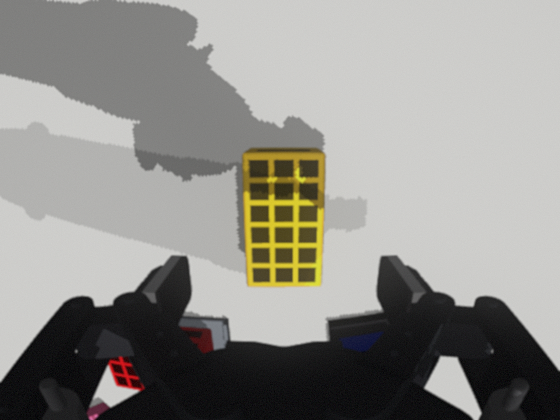

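View pics/top8.png

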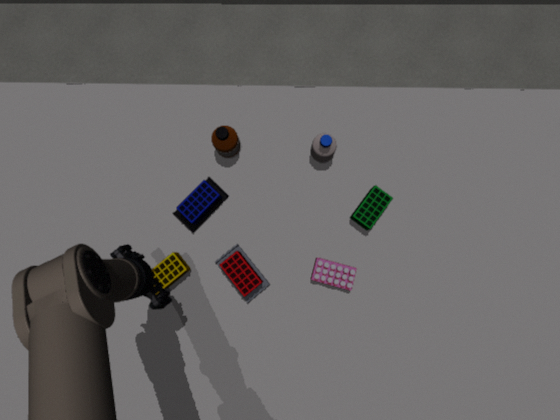

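Blue sits on the black tray at (631.0, 211.1), -43.0°, within about 1.5 mm of the tray centre. Yellow is centred in the jaws (columns 244-325), so I'll grasp it.

```bash
python3 -m jog '[[0,0,15,0,0,0,0],[0,0,20,0,0,0,0],[0,0,20,0,0,0,0],[0,0,20,0,0,0,0],[0,0,14,0,0,0,0],[0,0,8,0,0,0,0],[0,0,0,0,0,0,0.3],[0,0,0,0,0,0,1],[0,0,0,0,0,0,1],[0,0,0,0,0,0,1]]'
python3 -m jog '[[0,0,0,0,0,0,1],[0,0,0,0,0,0,1],[0,0,0,0,0,0,1],[0,0,-10,0,0,0,1],[0,0,-20,0,0,0,1],[0,0,-30,0,0,0,1],[0,0,-40,0,0,0,1],[0,0,-40,0,0,0,1],[0,0,-10,0,0,0,1],[0,0,0,0,0,0,1]]'
python3 -c "
from h import *;go(631,211.2,160,-43)"
```

```text
clock: 23.65
eef_pos: [0.4606, 0.287, 0.0121]
ee_rot: [0.422, 0.907, 0.001, 0.001]
ft_force: [0.7, 0.9, 2.7]
width: 0.0533
clock: 24.65
eef_pos: [0.4606, 0.287, 0.1629]
ee_rot: [0.422, 0.907, 0.002, 0.001]
ft_force: [-0.3, 0.5, -1.4]
width: 0.0531
t 24.65 tcp [460.6 287.  162.9] w 53.1 F [-0.3  0.5 -1.4] q [-0.85  0.35  0.35  1.65 -0.13  1.16  0.23]
  now-axes shift [-167.8   81.5    3.2] | final-axes [-176.4   60.8    2.9] | turn [ 0.2  0.  -6.9]
```

```bash
python3 -m jog '[[-16,8,0,0,0,0,1],[-27,13,0,0,0,0,1],[-33,16,0,0,0,0,1],[-33,16,0,0,0,0,1],[-28,13.5,0,0,0,0,1],[-18,9,0,0,0,0,1],[-12.5,6,0,0,0,0,1],[0,0,10,0,0,-6.9,1],[0,0,20,0,0,0,1],[0,0,20,0,0,0,1]]'
python3 -m jog '[[0,0,15,0,0,0,1],[0,0,5,0,0,0,1],[0,0,0,0,0,0,1],[0,0,0,0,0,0,1],[0,0,0,0,0,0,1],[0,0,0,0,0,0,1],[0,0,0,0,0,0,1],[0,0,0,0,0,0,1],[0,0,0,0,0,0,1],[0,0,0,0,0,0,1]]'
python3 -c "
from h import *;go(631,211.2,62,-43)
im,d=capture('wrist');cv2.imwrite('pics/w9.png',im[:,:,::-1])"
```

```text
clock: 25.65
eef_pos: [0.6283, 0.2101, 0.1074]
ee_rot: [0.367, 0.93, -0.002, -0.002]
ft_force: [0.3, 0.1, -1.8]
width: 0.0533
clock: 26.65
eef_pos: [0.6299, 0.2109, 0.0911]
ee_rot: [0.366, 0.93, 0.0, 0.0]
ft_force: [-1.1, 0.1, -1.2]
width: 0.0532
t 26.65 tcp [629.9 210.9  91.1] w 53.2 F [-1.1  0.1 -1.2] q [-0.55  0.66  0.33  1.37 -0.22  1.16  0.63]
  now-axes shift [-0.6  1.  29.1] | final-axes [-0.6  1.  29.1] | turn [0. 0. 0.]
```

View pics/w9.png

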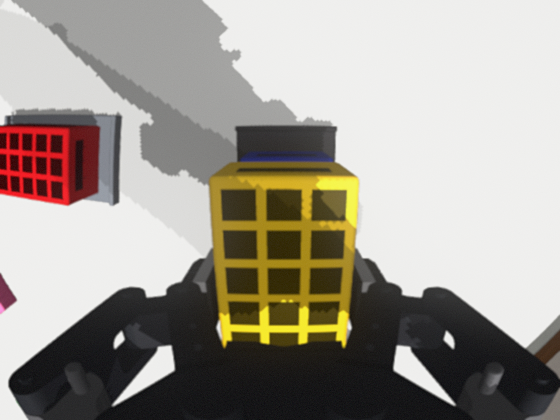

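Yellow is above blue and in line: the blue edge shows at columns 245-332 against yellow's centre of 284. I'll lower it.

```bash
python3 -m jog '[[-0.6,1,6,0,0,0,1],[0,0,8,0,0,0,1],[0,0,7,0,0,0,1],[0,0,3,0,0,0,1],[0,0,1.5,0,0,0,1],[0,0,0.5,0,0,0,1],[0,0,0,0,0,0,1],[0,0,0,0,0,0,1],[0,0,0,0,0,0,1],[0,0,0,0,0,0,1]]'
python3 -c "
from h import *;go(631,211.2,62,-43)"
```

```text
clock: 27.7
eef_pos: [0.6312, 0.2112, 0.0653]
ee_rot: [0.366, 0.93, 0.0, 0.0]
ft_force: [0.3, 0.0, -1.0]
width: 0.0532
t 27.70 tcp [631.2 211.2  65.3] w 53.2 F [ 0.3  0.  -1. ] q [-0.55  0.68  0.33  1.39 -0.23  1.11  0.63]
  now-axes shift [ 0.1 -0.2  3.3] | final-axes [ 0.1 -0.2  3.3] | turn [0. 0. 0.]
```

```bash
python3 -m jog '[[0,0,1,0,0,0,1],[0,0,1,0,0,0,1],[0,0,0.6,0,0,0,1],[0,0,0.5,0,0,0,1],[0,0,0.5,0,0,0,1],[0,0,0,0,0,0,1],[0,0,0,0,0,0,1],[0,0,0,0,0,0,1],[0,0,0,0,0,0,1],[0,0,0,0,0,0,1]]'
```

```text
clock: 28.7
eef_pos: [0.631, 0.2113, 0.0622]
ee_rot: [0.366, 0.93, 0.0, 0.0]
ft_force: [-2.7, 0.8, 5.6]
width: 0.0536
```

Contact shows as about 6 N at z 62.2 mm, as expected. I'll release.

```bash
python3 -m jog '[[0,0,-0.5,0,0,0,1],[0,0,0,0,0,0,0.5],[0,0,0,0,0,0,0],[0,0,0,0,0,0,0],[0,0,0,0,0,0,0],[0,0,0,0,0,0,0],[0,0,-15,0,0,0,0],[0,0,-30,0,0,0,0],[0,0,-40,0,0,0,0],[0,0,-30,0,0,0,0]]'
python3 -c "
from h import *;g('green',120)"
```

```text
clock: 29.7
eef_pos: [0.6321, 0.2113, 0.1807]
ee_rot: [0.366, 0.93, 0.001, 0.002]
ft_force: [1.0, -1.4, 0.1]
width: 0.0852
t 29.70 tcp [632.1 211.3 180.7] w 85.2 F [ 1.  -1.4  0.1] q [-0.56  0.59  0.35  1.24 -0.2   1.33  0.61]
  now-axes shift [-280.2 -313.9   60.3] | final-axes [-243.1 -343.4   60.7] | turn [ 0.2  0.1 -6.5]
```

```bash
python3 -m jog '[[-14,-16,0,0,0,0,0],[-24,-27,0,0,0,0,0],[-30,-33,0,0,0,0,0],[-30,-34,0,0,0,0,0],[-30,-34,0,0,0,0,0],[-30,-34,0,0,0,0,0],[-30,-33,0,0,0,0,0],[-30,-33,0,0,0,0,0],[-28,-31,0,0,0,0,0],[-20,-23,0,0,0,0,0]]'
python3 -m jog '[[-10,-12,0,0,0,0,0],[-4,-4,0,0,0,0,0],[0,0,10,0,0,-6.5,0],[0,0,20,0,0,0,0],[0,0,30,0,0,0,0],[0,0,10,0,0,0,0],[0,0,0,0,0,0,0],[0,0,0,0,0,0,0],[0,0,0,0,0,0,0],[0,0,0,0,0,0,0]]'
python3 -c "
from h import *;g('green',10)
im,d=capture('wrist');cv2.imwrite('pics/w10.png',im[:,:,::-1])
im,d=capture('top');W=world('top',d)
m=blob(W,d,(200,190),.084,.12);print(fit(W[m],96,54),np.median(W[m][:,2]))"
```

```text
clock: 30.7
eef_pos: [0.6218, -0.1928, 0.1785]
ee_rot: [0.368, 0.93, -0.001, 0.001]
ft_force: [-0.1, -0.1, -0.3]
width: 0.0855
clock: 31.7
eef_pos: [0.6228, -0.2097, 0.1086]
ee_rot: [0.313, 0.95, 0.0, 0.001]
ft_force: [1.0, 0.0, 0.5]
width: 0.085
t 31.70 tcp [ 622.8 -209.7  108.6] w 85.0 F [1.  0.  0.5] q [ 0.06  0.63  0.39  1.38 -0.24  1.18  1.41]
  now-axes shift [ 0.2  0.5 98.6] | final-axes [-0.1  0.6 98.6] | turn [0.1 0.2 0. ]
{'xy': array([630.2, 210.9]), 'deg': np.float64(-42.8), 'LB': array([95.4, 52.8]), 'mean': array([629.7, 210.4]), 'rect': (array([630.4, 211.1]), array([53.9, 96.2]), -43.1)} 0.0945276558075907
```

View pics/w10.png

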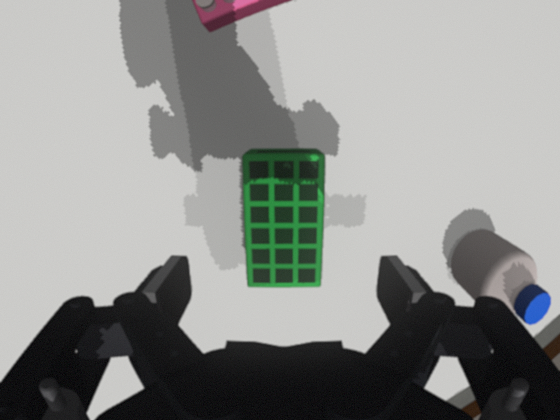

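Yellow sits on blue at (630.2, 210.9), -42.8°, with its top at 94.5 mm. Green is centred in the jaws (columns 243-325), and the wash bottle is clear of them.

```bash
python3 -m jog '[[0,0.5,15,0,0,0,0],[0,0,20,0,0,0,0],[0,0,20,0,0,0,0],[0,0,20,0,0,0,0],[0,0,14,0,0,0,0],[0,0,8,0,0,0,0],[0,0,0,0,0,0,0.3],[0,0,0,0,0,0,1],[0,0,0,0,0,0,1],[0,0,0,0,0,0,1]]'
python3 -m jog '[[0,0,0,0,0,0,1],[0,0,0,0,0,0,1],[0,0,0,0,0,0,1],[0,0,-10,0,0,0,1],[0,0,-20,0,0,0,1],[0,0,-40,0,0,0,1],[0,0,-45,0,0,0,1],[0,0,-45,0,0,0,1],[0,0,-20,0,0,0,1],[0,0,0,0,0,0,1]]'
python3 -c "
from h import *;go(630.5,211,180,-43)"
```

```text
clock: 32.8
eef_pos: [0.6229, -0.2094, 0.0111]
ee_rot: [0.313, 0.95, 0.0, 0.001]
ft_force: [-0.6, 0.4, 0.9]
width: 0.0532
clock: 33.8
eef_pos: [0.624, -0.2101, 0.1945]
ee_rot: [0.313, 0.95, -0.0, 0.004]
ft_force: [0.2, 0.8, -0.8]
width: 0.0528
t 33.80 tcp [ 624.  -210.1  194.5] w 52.8 F [ 0.2  0.8 -0.8] q [ 0.06  0.57  0.41  1.26 -0.22  1.35  1.39]
  now-axes shift [245.3 342.4  13.5] | final-axes [282.4 312.4  14.5] | turn [0.2 0.4 6.5]
```

```bash
python3 -m jog '[[12,17,0,0,0,0,1],[20,28,0,0,0,0,1],[25,35,0,0,0,0,1],[25,35,0,0,0,0,1],[25,35,0,0,0,0,1],[25,35,0,0,0,0,1],[25,35,0,0,0,0,1],[25,35,0,0,0,0,1],[23,32,0,0,0,0,1],[18,25,0,0,0,0,1]]'
python3 -m jog '[[12,17,0,0,0,0,1],[7,9.5,0,0,0,0,1],[3.3,4,0,0,0,6.5,1],[0,0,10,0,0,0,1],[0,0,20,0,0,0,1],[0,0,20,0,0,0,1],[0,0,8,0,0,0,1],[0,0,0,0,0,0,1],[0,0,0,0,0,0,1],[0,0,0,0,0,0,1]]'
python3 -c "
from h import *;go(630.5,211,105,-43)
im,d=capture('wrist');cv2.imwrite('pics/w11.png',im[:,:,::-1])"
```

```text
clock: 34.8
eef_pos: [0.626, 0.1782, 0.1871]
ee_rot: [0.312, 0.95, -0.001, -0.003]
ft_force: [0.4, 0.3, -0.9]
width: 0.0534
clock: 35.8
eef_pos: [0.6294, 0.212, 0.1332]
ee_rot: [0.366, 0.93, 0.001, 0.001]
ft_force: [-0.0, 0.7, 0.8]
width: 0.053
t 35.80 tcp [629.4 212.  133.2] w 53.0 F [-0.   0.7  0.8] q [-0.56  0.62  0.34  1.32 -0.21  1.23  0.61]
  now-axes shift [-1.5 -0.1 28.2] | final-axes [-1.5 -0.  28.2] | turn [0.1 0.1 0. ]
```

View pics/w11.png

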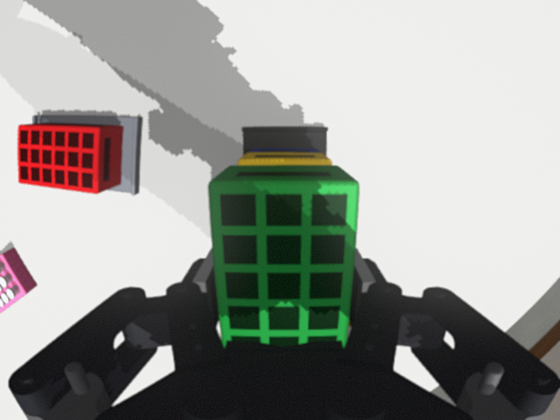

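Green is in line above yellow: yellow's edge runs over columns 238-332, centre 285, against green's centre of 284. I'll lower it.

```bash
python3 -m jog '[[-1.3,0,6,0,0,0,1],[0,0,8,0,0,0,1],[0,0,6,0,0,0,1],[0,0,3,0,0,0,1],[0,0,1.5,0,0,0,1],[0,0,0.5,0,0,0,1],[0,0,0,0,0,0,1],[0,0,0,0,0,0,1],[0,0,0,0,0,0,1],[0,0,0,0,0,0,1]]'
python3 -c "
from h import *;go(630.5,211,105,-43)"
```

```text
clock: 36.85
eef_pos: [0.6296, 0.2114, 0.1071]
ee_rot: [0.366, 0.93, 0.0, 0.0]
ft_force: [0.6, 0.0, -1.7]
width: 0.0531
t 36.85 tcp [629.6 211.4 107.1] w 53.1 F [ 0.6  0.  -1.7] q [-0.55  0.64  0.33  1.35 -0.21  1.19  0.62]
  now-axes shift [-0.9  0.4  2.1] | final-axes [-0.9  0.4  2.1] | turn [0. 0. 0.]
```

```bash
python3 -m jog '[[-0.5,0.4,0.8,0,0,0,1],[0,0,0.8,0,0,0,1],[0,0,0.4,0,0,0,1],[0,0,0.4,0,0,0,1],[0,0,0.3,0,0,0,1],[0,0,0,0,0,0,1],[0,0,0,0,0,0,1],[0,0,0,0,0,0,1],[0,0,0,0,0,0,1],[0,0,0,0,0,0,1]]'
```

```text
clock: 37.85
eef_pos: [0.6302, 0.2113, 0.1051]
ee_rot: [0.366, 0.93, 0.0, 0.0]
ft_force: [-2.5, -1.3, 4.3]
width: 0.0533
```

```bash
python3 -m jog '[[0,0,-0.4,0,0,0,1],[0,0,0,0,0,0,0.5],[0,0,0,0,0,0,0],[0,0,0,0,0,0,0],[0,0,0,0,0,0,0],[0,0,0,0,0,0,0],[0,0,-15,0,0,0,0],[0,0,-30,0,0,0,0],[0,0,-40,0,0,0,0],[0,0,-20,0,0,0,0]]'
python3 -m jog '[[30,-10,0,0,0,0,0],[40,-10,0,0,0,0,0],[40,-10,0,0,0,0,0],[40,-10,0,0,0,0,0],[40,-10,0,0,0,0,0],[30,-10,0,0,0,0,0],[10,0,0,0,0,0,0],[0,0,0,0,0,0,0],[0,0,0,0,0,0,0],[0,0,0,0,0,0,0]]'
python3 - <<'E'
from h import *
im,d=capture('top');W=world('top',d);cv2.imwrite('pics/top12.png',im[:,:,::-1])
m=blob(W,d,(200,180),.125,.16);print(fit(W[m],96,54),np.median(W[m][:,2]))
for n,uv,lo in(('red',(242,265),.042),('pink',(334,274),.015)):
    m=blob(W,d,uv,lo,.07);print(n,fit(W[m],96,54),np.median(W[m][:,2]))
for k,(u,v) in {'amber':(225,136),'wash':(325,145)}.items():
    m=blob(W,d,(u,v),.02,.2);print(k,W[m][:,:2].min(0),W[m][:,:2].max(0))
im,d=capture('scene');cv2.imwrite('pics/s12.png',cv2.resize(im[140:300,180:460],None,fx=2.8,fy=2.8)[:,:,::-1])
E
```

```text
clock: 38.85
eef_pos: [0.6321, 0.2115, 0.2151]
ee_rot: [0.366, 0.93, 0.002, 0.003]
ft_force: [0.6, 0.6, 0.6]
width: 0.0855
clock: 39.85
eef_pos: [0.4231, 0.3226, 0.2099]
ee_rot: [0.368, 0.93, 0.0, 0.001]
ft_force: [-0.4, -0.0, 0.0]
width: 0.0855
{'xy': array([630.7, 209.8]), 'deg': np.float64(-42.9), 'LB': array([94.8, 53.1]), 'mean': array([630.5, 208.9]), 'rect': (array([630.6, 210. ]), array([54.4, 95.3]), -43.5)} 0.13853902889279351
red {'xy': array([461.4, 105.5]), 'deg': np.float64(39.5), 'LB': array([94.8, 53.5]), 'mean': array([461.3, 105.2]), 'rect': (array([461.3, 105.8]), array([54.4, 95.7]), 39.7)} 0.05061661427870978
pink {'xy': array([ 461.6, -116.8]), 'deg': np.float64(75.5), 'LB': array([99.8, 55. ]), 'mean': array([ 461.7, -115.8]), 'rect': (array([ 461.5, -117.1]), array([ 55.8, 100.7]), 75.4)} 0.028438452157627248
amber [0.7505 0.1177] [0.8128 0.1798]
wash [ 0.7409 -0.1185] [ 0.7984 -0.0616]
```

View pics/s12.png

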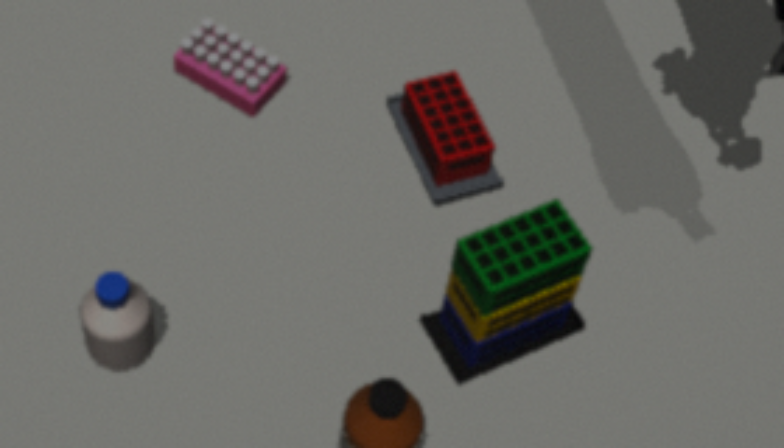

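View pics/top12.png

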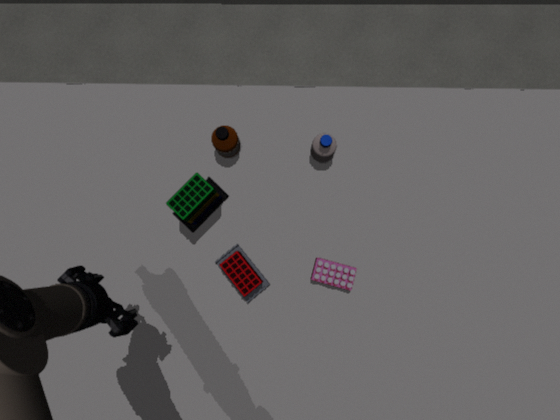

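Both views show the stack (blue, yellow, green) standing square on the black tray and red on the steel tray. The bystanders have not moved and the gripper is clear, so I'll hand in.

```bash
python3 -c "
from workcell import ticket;print(ticket.finish_job())"
```

```text
the job is handed in; nothing more can be done
None
```

The job is handed in, at about 40 s of the 109 s allowed. Red stands alone on the steel tray, and the black tray holds blue, yellow and green from bottom to top. All four racks are released and the gripper is clear.

| Rack | Measured offset from what is beneath it | Angle error | Top height |
|---|---|---|---|
| Blue on black tray | about 1.2 mm | 0.1° | not measured |
| Yellow on blue | about 0.8 mm | 0.2° | 94.5 mm |
| Green on yellow | about 1.2 mm | 0.1° | 138.5 mm |
| Red on steel tray | about 0.1 mm | 0.2° | 50.6 mm |

Blue's and yellow's positions come from pictures taken before the next rack went on top of them. The final scene picture shows the whole stack square and upright.

The pink rack and both bottles read within about 0.5 mm of where they started. No check failed or disagreed. The largest wrist force I saw was about 21 N, when red touched down on its tray.

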